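# Set and lock the die barrel of a sealing head

## Robot

A 6-joint arm with a two-finger parallel gripper is mounted at the origin on the work surface. World frame = base frame: x ahead of the robot, y to its left, z up, the work surface at z = 0. Lengths are in m, angles in rad, forces in N, time in s.
With the tool pointing down it reaches from about 0.2 to 0.875 m from the base axis. Payload 3.4 kg.
Tool frame: the origin (TCP) lies between the finger pads; the fingertips stand 25 mm ahead of it and the grasp point (between the pads) lies 6 mm ahead of it (r.nose_length is the z of the fingertips in the tool frame, in m); z points along the fingers, y is the line along which they close (so a half turn about z gives the same grasp; the last joint's range is limited). The gripper opens to 94 mm and grips with 3 to 60 N. Pads are 16 mm wide; open, the fingers measure 119 mm over their backs; the gripper's body (75 mm by 177 mm) begins 78 mm behind the grasp point.
Start: joints at [-1.28, 0.276, 1.505, -0, 1.361, -0.121], TCP at [0.23, -0.527, 0.23] pointing down, gripper open.
Joint ranges: [-2.89, 2.89], [-0.75, 2.08], [0.22, 2.7], [-1.18, 4.32], [0.11, 2.71], [-2.7, 2.7]. Speed limits (rad/s): [2.57, 2.57, 3.14, 3.14, 3.14, 3.14].

## Interface

Orientations are given as a unit quaternion [w, x, y, z].
In Python, from plant import r, gripper_to, inverse_kinematics, vision, models, telemetry gives the robot as it stands. Calls block until the motion is done:
- r.move_to(position, orientation): joint-space move of the TCP to a pose.
- r.move_l(position, rot=None, vel=0.15, guard=None): straight line of the TCP; rot=None keeps the orientation; vel is the mean speed in m/s. With guard (N) it stops when the force on the tool has changed by that much, and returns True; else False.
- r.movej(angles): joint-space move.
- gripper_to(opening, f_grip=None): finger opening in m; f_grip is the grip in N (None keeps the last); returns when the fingers have stopped.
- r.hold(seconds).
- inverse_kinematics(position, orientation): joint angles nearest the present ones, or None.
- vision.snapshot(name): name is "scene" or "top"; returns the picture (384x512x3 uint8, red, green, blue); there is no depth.
- vision.get_calibration(name): a dict with "fx", "fy", "cx", "cy" (pixels), "position" and "orientation" of the camera in the world. Camera axes: x right, y down, z forward; pixel columns grow to the right and rows downward; lengths in m; the calibration is good to about 2 mm. A picture is of the moment at which its call begins. get_calibration takes no time and is no camera call.
A pose or a line that the arm cannot do raises r.PlanningError and nothing moves.
- r.sign_off(): hands the job in; it is judged then, once.
Trained networks look in the newest picture that a camera, given by its name, has taken for a name from the list of things; names that differ only in an ending like _2 or _b are one class to them, and where a whole thing is asked for, a point or a joint stands for the part that bears it (a point fixed in the world has none). Each returns a list of dicts, best first, with "score" (0 to 1); they miss things now and then, are a little off and sometimes report something else, mostly with a low value. They report only what shows in the picture. A call takes as long as a camera call. They do not tell look-alikes from the thing itself.
- models.boxes_of(thing, camera): "at" ([x, y, z] in m, in world coordinates, good to about 4 mm: the middle of the surface that is visible of it).
- models.regions_of(thing, camera): "pixels" (384x512 bool, what is visible of it).
- models.mark_of(thing, camera): "at" ([x, y, z] in m, in world coordinates, good to about 4 mm: a listed point, or the origin of a listed thing).
Readings, each from a call of its own:
- telemetry.current_t(): time.
- telemetry.current_joints(): joint angles.
- telemetry.current_dq(): joint speeds.
- telemetry.current_joint_efforts(): joint torques, N m.
- telemetry.current_ee_pos(): TCP position.
- telemetry.current_tool_rot(): TCP orientation.
- telemetry.current_wrist_force(): force on the tool from outside, world axes, zero at the start.
- telemetry.current_torque(): the same for the moment, N m.
- telemetry.current_opening(): finger opening in m.
- telemetry.current_finger_force(): force on a finger pad.
Only numpy, scipy, OpenCV 4.12 (cv2) and the standard library are available. Lean on these libraries where they do the work, as an engineer would, in place of code of your own. Each camera call takes 0.05 s, during which the arm holds its last target. There are 200 camera calls.

## Task

On the round sealing head, turn the brass die barrel until its arm points straight at the raised index rib on the housing. Then hold the barrel still on that mark (within about 5 degrees) while you turn the knurled lock ring clockwise, seen from above, by its upright post until it is fully home, and nip it up firmly. The ring drags the barrel round with it unless the barrel's own post is held back; leave the other things on the desk where they are and let go at the end.

Things in the scene. Friction and masses are not known exactly. Their poses are not given: they have to be found in the camera images.
- head: Aluminium sealing head fixed to the desk: round foot 190 mm across and 16 mm high, drum above it 132 to 148 mm across up to 40 mm. Origin: centre of the underside, on the vertical axis about which barrel and ring turn; z up. Its x axis points from that axis to the index rib, an upright block 7 mm wide at 72 to 92 mm from the axis, its top 60 mm above the desk.
- barrel (a joint): Turn (rad) of the brass barrel in the housing, growing clockwise seen from above; 0 = arm points exactly at the index rib; stops at -1 and 1. It starts clockwise of the mark (0.30 to 0.60). It turns with light friction, 0.12 N m, and stays where it is left. The barrel is 50 mm across, its top 80 mm above the desk; its arm is 16 mm wide, lies 61 to 69 mm above the desk and reaches 71 mm from the axis.
- lock_ring (a joint): Turn (rad) of the knurled steel lock ring on the barrel (relative to the barrel), growing clockwise seen from above = tightening; starts 0 to 0.10 (slack), fully home against a hard stop at 0.55. Its thread friction on the barrel is 0.40 N m, more than the barrel's own, so pushing the ring alone carries the barrel round, and turning the barrel carries the ring with it; it stays where it is left. The ring is 122 mm across, 41 to 59 mm above the desk.
- barrel_post (a point): Upright round brass post, 10 mm across, standing on the barrel's arm 52 mm from the turning axis; this point is its foot, 69 mm above the desk, top 112 mm above the desk. Its x axis points outward along the arm.
- lock_post (a point): Upright round steel post, 10 mm across (foot collar 16 mm across, 6 mm high), standing on the lock ring 52 mm from the turning axis; this point is its foot, 59 mm above the desk, top 112 mm. It stands 1.047 rad minus the lock ring's joint value counter-clockwise (seen from above) of the barrel post: 52 mm between centres when slack, 25.6 mm when home, so both posts fit between a gripper's fingers; tightening brings it towards the barrel post.
- pine_box: Bystander: open pine box 160 x 220 x 70 mm with propped lid up to about 210 mm high, fixed to the desk, four lead seals inside. Origin: centre of the underside.
- seal_cup: Bystander: red plastic cup 72 mm across, 80 mm high. Origin: centre of the underside.
- terminal_cover: Bystander: aluminium terminal cover 70 x 150 x 36 mm, lying on the desk. Origin: centre of the underside.
- die_block: Bystander: bronze die block 60 x 45 mm, 42 mm high. Origin: centre of the underside.
Not all that is in view belongs to the job. Several things have the shape of the head; the one meant has the colours described above.

How it is judged:
On the way, in this order (a step that is already met when the one before it is completed fails the run):
1. the barrel's arm points at the index rib (within 0.09 rad) with the ring still slack (below 0.14) (value of joint barrel between -0.09 and 0.09 rad and value of joint lock_ring below 0.14 rad), for 0.2 s.
2. the lock ring is fully home and nipped up with more than 10 N from the fingers, the barrel still on its mark (value of joint barrel between -0.12 and 0.12 rad and value of joint lock_ring above 0.51 rad and contact force between lock_ring and the fingers above 10 N), for 0.2 s.
At the end, for the whole second after the job is handed in: The barrel's arm points at the index rib within 0.10 rad, the lock ring is home (joint above 0.50 of 0.55), and both are at rest (value of joint barrel between -0.1 and 0.1 rad and value of joint lock_ring above 0.5 rad and velocity of joint barrel between -0.05 and 0.05 rad/s and velocity of joint lock_ring between -0.05 and 0.05 rad/s); the robot touches nothing.
It fails at once if the ring is turned on (joint above 0.14) while the barrel is more than 0.12 rad off its mark (value of joint lock_ring above 0.14 rad and not (value of joint barrel between -0.12 and 0.12 rad)).
It fails at once if a bystander is moved by more than 15 mm (distance of any of seal_cup, terminal_cover, die_block from where it was at the start of the episode above 0.015 m).
It also fails if it takes over 51 s, if anything falls off the work surface, if the arm or the gripper's body presses on something with over 40 N, if the wrist force passes 120 N, or if a joint passes its speed limit or range.

## Working session

There is one attempt and no reset: what is moved stays moved. The work goes in short steps, each a Python script; the robot and the scene stay as the last script left them, time stands still between calls to the robot, and variables do not carry over. Pictures are saved under pics/ and viewed, at most 10 in all, crops included, and the job is handed in when it is done.

```bash
mkdir -p pics; ls
python3 - <<'E'
from plant import r, vision, models, telemetry
import cv2
for c in("top","scene"):
    im=vision.snapshot(c); cv2.imwrite(f"pics/{c}0.png",im[:,:,::-1])
    for n in("head","barrel_post","lock_post","seal_cup","die_block","terminal_cover","pine_box"):
        print(c,n,[(round(d["score"],2),[round(float(v),4) for v in d["at"]]) for d in models.mark_of(n,c)][:4])
print(vision.get_calibration("top"),vision.get_calibration("scene"),telemetry.current_t(),r.nose_length,telemetry.current_tool_rot())
E
```

```text
pics
top head [(0.95, [0.803, 0.2242, -0.0021]), (0.75, [0.777, -0.1496, -0.0023]), (0.69, [0.3152, -0.1368, -0.0018]), (0.61, [0.5701, 0.0454, -0.0042])]
top barrel_post [(0.64, [0.623, 0.0277, 0.0685]), (0.64, [0.3703, -0.1304, 0.0708]), (0.63, [0.8316, -0.1534, 0.0694]), (0.62, [0.8514, 0.2256, 0.0701])]
top lock_post [(0.92, [0.3303, -0.0898, 0.0601]), (0.83, [0.6121, 0.0784, 0.0587]), (0.8, [0.8004, -0.1081, 0.0593]), (0.66, [0.8235, 0.2707, 0.0559])]
top seal_cup [(0.65, [0.5018, -0.3077, 0.0005])]
top die_block [(0.86, [0.7903, 0.0518, -0.0017])]
top terminal_cover [(0.67, [0.6704, -0.3628, 0.0019]), (0.5, [0.7922, 0.0508, -0.001])]
top pine_box [(0.96, [0.5127, 0.3924, 0.0023])]
scene head [(0.9, [0.8029, 0.2227, -0.0054]), (0.82, [0.5715, 0.0455, -0.0015]), (0.8, [0.3141, -0.1383, -0.0018]), (0.72, [0.6659, -0.36, -0.0041])]
scene barrel_post [(0.91, [0.8262, -0.1477, 0.07]), (0.81, [0.8536, 0.2296, 0.0693]), (0.73, [0.6175, 0.0293, 0.0653]), (0.6, [0.369, -0.1267, 0.0681])]
scene lock_post [(0.91, [0.331, -0.0913, 0.0574]), (0.79, [0.8012, -0.1112, 0.0624]), (0.7, [0.6148, 
[... 173 characters left out ...]
3606, -0.0026])]
scene terminal_cover [(0.98, [0.6667, -0.3609, -0.0037]), (0.15, [0.6144, 0.0733, 0.0549])]
scene pine_box [(0.85, [0.5095, 0.3881, -0.0052])]
{'fx': 401.88621729258, 'fy': 401.88621729258, 'cx': 255.13280795912783, 'cy': 192.49640034428947, 'position': array([0.36524486, 0.05171076, 1.19481691]), 'orientation': array([ 0.0662616 , -0.70028778,  0.70784184, -0.06454731])} {'fx': 377.92186827586767, 'fy': 377.92186827586767, 'cx': 256.0466005471045, 'cy': 193.81945833953708, 'position': array([1.12519637, 0.35714771, 0.92180329]), 'orientation': array([-0.16531679,  0.48263198,  0.81605983, -0.27163043])} 0.8 0.025 [8.28613722e-05 9.78878133e-01 2.04444597e-01 1.23294117e-05]
```

View pics/top0.png

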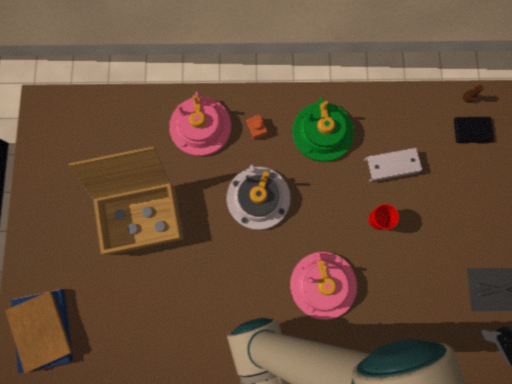

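View pics/scene0.png

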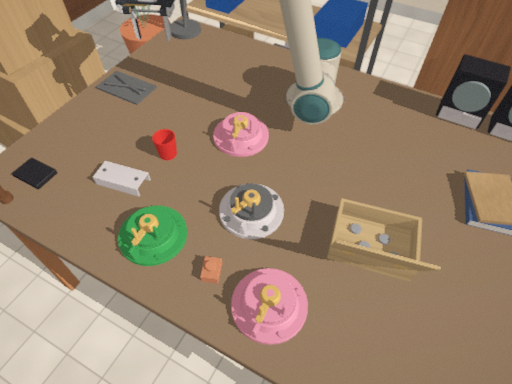

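Run:
```python
import cv2, numpy as np
a=cv2.imread("pics/top0.png")[155:235,218:300]; b=cv2.imread("pics/scene0.png")[175:240,210:292]
f=lambda x:cv2.resize(x,(400,int(400*x.shape[0]/x.shape[1])),interpolation=cv2.INTER_CUBIC)
a,b=f(a),f(b); b=cv2.copyMakeBorder(b,0,a.shape[0]-b.shape[0],0,0,cv2.BORDER_CONSTANT)
cv2.imwrite("pics/crop0.png",np.hstack([a,b]))
```

```text
(no output)
```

View pics/crop0.png

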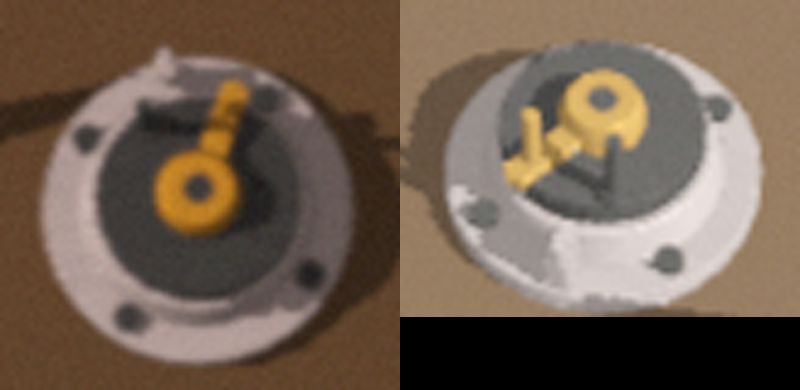

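```bash
cat > h.py <<'E'
import numpy as np
from scipy.spatial.transform import Rotation as Rn
from plant import *
def ray(c,px,z):
    k=vision.get_calibration(c); q=k["orientation"]; R=Rn.from_quat([q[1],q[2],q[3],q[0]])
    d=R.apply([(px[0]-k["cx"])/k["fx"],(px[1]-k["cy"])/k["fy"],1.]); p=k["position"]
    return (p+d*(z-p[2])/d[2])[:2]
ang=lambda v:float(np.arctan2(v[1],v[0]))
def quat(yaw):  # tool down, tool y along world angle yaw
    y=np.array([np.cos(yaw),np.sin(yaw),0]); z=np.array([0,0,-1.]); x=np.cross(y,z)
    q=Rn.from_matrix(np.c_[x,y,z]).as_quat(); return [q[3],q[0],q[1],q[2]]
E
python3 - <<'E'
from h import *
s=4.878
T=lambda u,v:(218+u/s,155+v/s); S=lambda u,v:(210+u/s,175+v/s)
tc=[T(87,138),T(267,100),T(311,273),T(130,318)]
w=np.array([ray("top",p,.018) for p in tc]); c=w.mean(0); print("screws",w.round(4),"c",c.round(4),[round(ang(x-c),3) for x in w],np.linalg.norm(w-c,axis=1).round(4))
w2=np.array([ray("scene",p,.018) for p in (S(320,108),S(83,212),S(269,261))]);print(w2.round(4),[round(ang(x-c),3) for x in w2])
C=np.array([.5708,.0455])
for n,p in(("top",T(163,60)),("scene",S(165,240))):
    x=ray(n,p,.06);print("rib",x.round(4),round(ang(x-C),3),np.linalg.norm(x-C).round(4),round(ang(x-c),3))
print("boss",ray("top",T(198,188),.08),ray("scene",S(203,98),.08))
# foot silhouette fit
import cv2
for cam in("top","scene"):
    vision.snapshot(cam)
    for d in models.regions_of("head",cam):
        m=d["pixels"]; ys,xs=np.nonzero(m); print(cam,round(d["score"],2),xs.mean().round(1),ys.mean().round(1),xs.min(),xs.max(),ys.min(),ys.max())
    for n in("head","barrel_post","lock_post"):
        print(n,[np.round(d["at"],4).tolist() for d in models.mark_of(n,cam) if np.linalg.norm(d["at"][:2]-C)<.1])
E
```

```text
screws [[ 0.6145  0.1109]
 [ 0.6371  0.    ]
 [ 0.5294 -0.0246]
 [ 0.5033  0.0851]] c [0.5711 0.0428] [1.003, -0.575, -2.124, 2.584] [0.0807 0.0787 0.0793 0.0799]
[[0.5051 0.0926]
 [0.64   0.0054]
 [0.6171 0.1164]] [2.495, -0.497, 1.012]
rib [0.6526 0.0634] 0.215 0.0837 0.247
rib [0.6565 0.071 ] 0.289 0.0894 0.318
boss [0.57107595 0.04360648] [0.57369461 0.04906018]
top 0.82 323.5 285.0 291 357 252 319
top 0.8 258.7 197.7 227 291 166 229
top 0.65 323.1 131.3 293 354 98 161
top 0.65 200.3 125.8 170 231 93 155
head [[0.5722, 0.0461, 0.0001]]
barrel_post [[0.6245, 0.0293, 0.0708]]
lock_post []
scene 0.96 152.8 234.9 118 188 205 265
scene 0.86 251.5 210.7 219 283 183 239
scene 0.86 241.1 134.2 214 268 112 155
scene 0.8 269.4 305.6 232 307 268 343
scene 0.43 253.3 201.6 231 272 183 219
head [[0.5701, 0.0464, 0.005]]
barrel_post [[0.6171, 0.032, 0.0673]]
lock_post [[0.6128, 0.0749, 0.057]]
```

```bash
cat >> h.py <<'E'
C=np.array([.571,.0455]); RIB=.225; RP=.052; Z=.102; FLIP=0.
def pose(tb,q,w,z=Z):
    P=lambda a:C+RP*np.array([np.cos(a),np.sin(a)])
    b=P(tb); u=P(tb+1.047-q)-b; u/=np.linalg.norm(u)
    return [*(b+u*(w/2-.005)),z],quat(ang(u)+FLIP)
chord=lambda q:2*RP*np.sin((1.047-q)/2)
E
python3 - <<'E'
import h; from h import *
for f in(0,np.pi):
    h.FLIP=f
    for a in((-.40,.08,.076),(.225,.08,.076),(.225,.55,.036)):
        j=inverse_kinematics(*pose(*a)); print(f,a,None if j is None else np.round(j,2))
E
```

```text
0 (-0.4, 0.08, 0.076) [-0.02  0.43  1.6  -0.    1.11 -1.67]
0 (0.225, 0.08, 0.076) [ 0.02  0.42  1.63 -0.    1.1  -2.26]
0 (0.225, 0.55, 0.036) [-0.    0.43  1.6  -0.    1.11 -2.05]
3.141592653589793 (-0.4, 0.08, 0.076) [-0.02  0.43  1.6  -0.    1.11  1.47]
3.141592653589793 (0.225, 0.08, 0.076) [ 0.02  0.42  1.63 -0.    1.1   0.88]
3.141592653589793 (0.225, 0.55, 0.036) [-0.    0.43  1.6  -0.    1.11  1.1 ]
```

```bash
sed -i 's/FLIP=0\./FLIP=np.pi/' h.py
python3 - <<'E'
from h import *
import cv2
W=.08
p,o=pose(-.32,.08,chord(.08)+.01,.2); gripper_to(W,30)
r.move_to(p,o)
print(telemetry.current_t()); p[2]=Z
print("guard",r.move_l(p,o,vel=.12,guard=8)); print(telemetry.current_t(),telemetry.current_ee_pos(),telemetry.current_wrist_force().round(1) if hasattr(telemetry.current_wrist_force(),'round') else telemetry.current_wrist_force())
for tb in np.linspace(-.30,RIB,5):
    r.move_l(*pose(tb,.08,W),vel=.06)
    print(round(tb,3),telemetry.current_t(),np.round(telemetry.current_wrist_force(),1),np.round(telemetry.current_torque(),2))
r.hold(.3)
ims=[]
for c in("top","scene"):
    im=vision.snapshot(c)[:,:,::-1]; cv2.imwrite(f"pics/{c}1.png",im); ims.append(cv2.resize(im[130:250,190:310],(400,400),interpolation=cv2.INTER_CUBIC))
    for n in("barrel_post","lock_post"):
        print(c,n,[(np.round(d["at"],4).tolist(),round(ang(d["at"][:2]-C),3)) for d in models.mark_of(n,c) if np.linalg.norm(d["at"][:2]-C)<.09])
cv2.imwrite("pics/crop1.png",np.hstack(ims))
E
```

```text
4.225
guard False
5.1917 [0.61709752 0.05289917 0.10273302] [-0.5  0.4  0.3]
-0.3 5.5333 [ 1.2 -1.3 -0.5] [-0.17 -0.13  0.08]
-0.169 5.8167 [ 1.2 -0.5  0.8] [-0.18 -0.15  0.08]
-0.037 6.1 [ 2.6 -0.2  1.4] [-0.21 -0.19 -0.  ]
0.094 6.3833 [ 2.  -1.   1.1] [-0.14 -0.33  0.01]
0.225 6.6667 [ 1.8  0.2 -0.3] [-0.08 -0.32  0.05]
top barrel_post [([0.6237, 0.0594, 0.074], 0.258)]
top lock_post [([0.5891, 0.0979, 0.0605], 1.238)]
scene barrel_post [([0.6198, 0.0618, 0.0657], 0.322)]
scene lock_post [([0.59, 0.0908, 0.0548], 1.174)]
```

View pics/crop1.png

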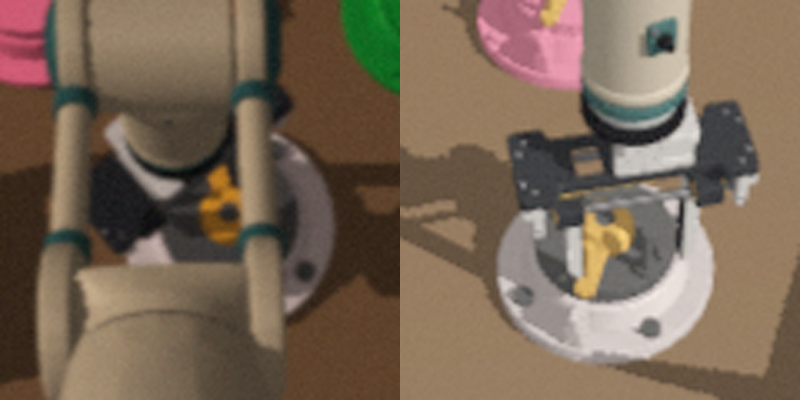

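Run:
```python
from h import *
import cv2
acc=[];L={}
for i in range(6):
  for c in("top","scene"):
    im=vision.snapshot(c)
    if c=="scene": acc.append(im[175:245,208:292,::-1].astype(float))
    for n in("barrel_post","lock_post","head"):
        for d in models.mark_of(n,c):
            if np.linalg.norm(d["at"][:2]-C)<.09: L.setdefault((c,n),[]).append(d["at"])
for k,v in L.items(): print(k,len(v),np.mean(v,0).round(4),np.std(v,0).round(4))
a=cv2.resize(np.mean(acc,0).clip(0,255).astype(np.uint8),(720,600),interpolation=cv2.INTER_CUBIC)
cv2.imwrite("pics/crop2.png",a); print(telemetry.current_t())
```

```text
('top', 'barrel_post') 5 [0.6255 0.0575 0.0702] [0.0008 0.0014 0.0017]
('top', 'lock_post') 6 [0.589  0.0966 0.058 ] [0.0017 0.0011 0.0017]
('top', 'head') 6 [ 0.5708  0.0443 -0.003 ] [0.0012 0.001  0.0013]
('scene', 'barrel_post') 6 [0.62   0.0622 0.0645] [0.0017 0.0015 0.0012]
('scene', 'lock_post') 6 [0.5886 0.0924 0.0574] [0.0013 0.0007 0.0014]
('scene', 'head') 7 [0.5739 0.0533 0.0102] [0.0057 0.0158 0.0179]
9.6667
```

View pics/crop2.png

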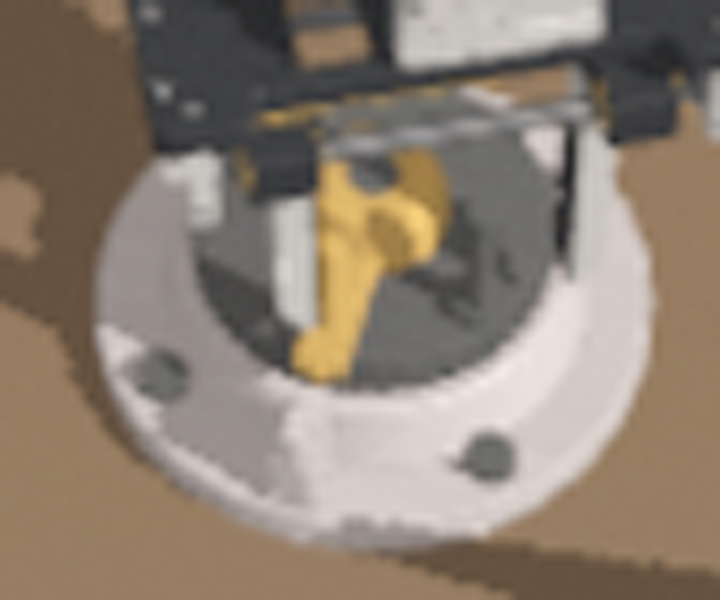

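Run:
```python
from h import *
S=lambda u,v:(208+u/8.571,175+v/8.571)
a,b=ray("scene",S(160,375),.018),ray("scene",S(490,457),.018)
d=b-a; n=np.array([d[1],-d[0]])/np.linalg.norm(d); c=(a+b)/2-n*np.linalg.norm(d)/2
print("screws rib ang",ang(n),np.linalg.norm(d)/2**.5,"centre",c)
for nm,p,z in(("armtip-top",S(320,362),.067),("arm tip R",S(348,372),.069),("arm tip L",S(296,365),.069)):
    x=ray("scene",p,z);print(nm,x,np.linalg.norm(x-c),ang(x-c))
# predicted pixels of rib corners & arm corners
k=vision.get_calibration("scene");q=k["orientation"];R=Rn.from_quat([q[1],q[2],q[3],q[0]])
def pr(P):
    v=R.inv().apply(np.array(P)-k["position"]);return (np.array([k["fx"]*v[0]/v[2]+k["cx"]-208,k["fy"]*v[1]/v[2]+k["cy"]-175])*8.571).round(0).tolist()
for t in(.2,.225,.25,.3):
    e=np.array([np.cos(t),np.sin(t)]);f=np.array([-e[1],e[0]])
    print(t,"rib in/out L R",[pr([*(c+e*rr+f*s),.06]) for rr in(.072,.092) for s in(-.0035,.0035)],"arm",[pr([*(c+e*.071+f*s),.069]) for s in(-.008,.008)])
print("boss",pr([*c,.08]))
```

```text
screws rib ang 0.21984897032109388 0.08051212396600094 centre [0.57337394 0.04824331]
armtip-top [0.6389484  0.06583807] 0.06789391956366753 0.2621428094182811
arm tip R [0.63909918 0.0760861 ] 0.07137945881577037 0.4007045426241765
arm tip L [0.64472642 0.06046582] 0.07239175081612363 0.16965106638129396
0.2 rib in/out L R [[293.0, 379.0], [314.0, 384.0], [273.0, 430.0], [294.0, 435.0]] arm [[280.0, 357.0], [328.0, 370.0]]
0.225 rib in/out L R [[298.0, 380.0], [320.0, 385.0], [280.0, 432.0], [301.0, 437.0]] arm [[285.0, 359.0], [334.0, 371.0]]
0.25 rib in/out L R [[304.0, 382.0], [325.0, 386.0], [287.0, 434.0], [308.0, 438.0]] arm [[290.0, 361.0], [339.0, 371.0]]
0.3 rib in/out L R [[315.0, 384.0], [336.0, 388.0], [301.0, 437.0], [323.0, 441.0]] arm [[301.0, 364.0], [351.0, 372.0]]
boss [372.0, 171.0]
```

Run:
```python
from h import *
import cv2
TB=.19
for q in [0.05,.12,.18,.24,.30,.36,.42,.48,.53]:
    w=chord(q)+.01
    r.move_l(*pose(TB,q,w),vel=.05); gripper_to(w,30)
    print(q,round(w,4),np.round([telemetry.current_t(),telemetry.current_opening(),telemetry.current_finger_force()],4),np.round(telemetry.current_wrist_force(),1))
r.move_l(*pose(TB,.55,chord(.55)+.01),vel=.05); gripper_to(.03,30); r.hold(.4)
print(chord(.55)+.01,telemetry.current_t(),telemetry.current_opening(),telemetry.current_finger_force(),telemetry.current_wrist_force())
acc=[];L={}
for i in range(6):
  for c in("top","scene"):
    im=vision.snapshot(c)
    if c=="scene": acc.append(im[175:245,208:292,::-1].astype(float))
    for n in("barrel_post","lock_post"):
        for d in models.mark_of(n,c):
            if np.linalg.norm(d["at"][:2]-C)<.09: L.setdefault((c,n),[]).append(d["at"])
for k,v in L.items():
    m=np.mean(v,0); c0=[.571,.0438] if k[0]=="top" else [.5733,.0485]
    print(k,len(v),m.round(4),ang(m[:2]-c0))
a=cv2.resize(np.mean(acc,0).clip(0,255).astype(np.uint8),(720,600),interpolation=cv2.INTER_CUBIC)
cv2.imwrite("pics/crop3.png",a); print(telemetry.current_t())
```

```text
0.05 0.0597 [10.5833  0.0598  0.9557] [-0.3  2.2 -0.2]
0.12 0.0565 [11.125   0.0572 10.5928] [-0.5  3.  -0.8]
0.18 0.0537 [11.6583  0.0539 10.6857] [-2.4  5.2 -1.1]
0.24 0.0508 [12.1917  0.0508 10.6617] [-1.4  4.7 -1.4]
0.3 0.0479 [12.725   0.048  10.5788] [-0.6  5.5 -1. ]
0.36 0.045 [13.2583  0.0453 10.4855] [ 0.5  5.8 -1.5]
0.42 0.0421 [13.7917  0.0424 10.3832] [ 0.9  5.1 -1.9]
0.48 0.0391 [14.3333  0.0394  9.4038] [ 3.1  4.8 -4.2]
0.53 0.0366 [14.8583  0.0368 10.1386] [ 4.8  3.8 -6.1]
0.03557883253510708 15.725 0.03477455983818381 30.001756846904755 [ 3.65553396  3.2825695  -6.24900436]
('top', 'barrel_post') 6 [0.626  0.0545 0.07  ] 0.19290028976164791
('top', 'lock_post') 6 [0.6104 0.0799 0.0595] 0.7415260461043126
('scene', 'barrel_post') 5 [0.6209 0.0588 0.0657] 0.21367656513455172
('scene', 'lock_post') 5 [0.6122 0.0768 0.0559] 0.6287656838509474
17.525
```

View pics/crop3.png

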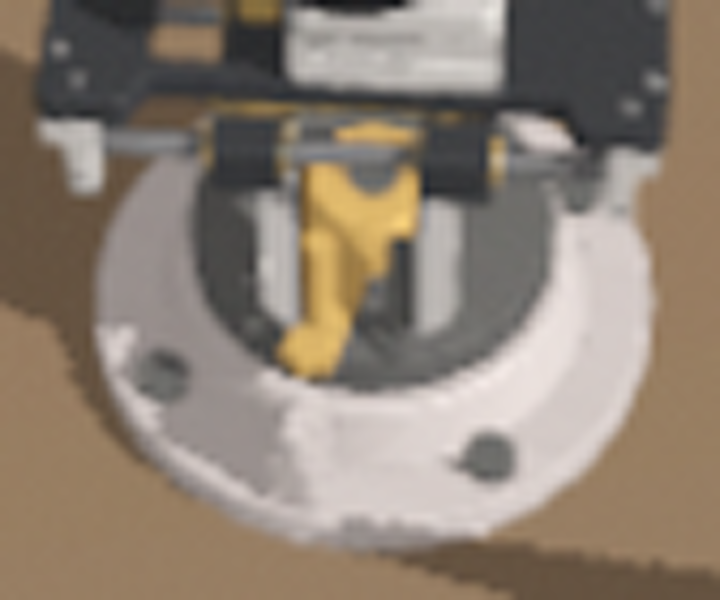

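Run:
```python
from h import *
import cv2
w=chord(.55)+.01
r.move_l(*pose(.205,.55,w),vel=.03); r.hold(.4); print(telemetry.current_finger_force())
gripper_to(.06); p,o=pose(.205,.55,w); p[2]=.2; r.move_l(p,o,vel=.12)
r.move_to([.35,-.35,.3],o); r.hold(.2)
acc={"top":[],"scene":[]};L={}
for i in range(6):
  for c in acc:
    acc[c].append(vision.snapshot(c)[:,:,::-1].astype(float))
    for n in("barrel_post","lock_post"):
        for d in models.mark_of(n,c):
            if np.linalg.norm(d["at"][:2]-C)<.09: L.setdefault((c,n),[]).append(d["at"])
for k,v in L.items():
    m=np.mean(v,0); c0=[.571,.0438] if k[0]=="top" else [.5733,.0485]
    print(k,len(v),m.round(4),ang(m[:2]-c0))
f=lambda a,s:cv2.resize(np.mean(a,0)[s].clip(0,255).astype(np.uint8),(400,400),interpolation=cv2.INTER_CUBIC)
cv2.imwrite("pics/crop4.png",np.hstack([f(acc["top"],np.s_[160:235,220:295]),f(acc["scene"],np.s_[172:247,213:288])])); print(telemetry.current_t())
```

```text
30.001736283302307
('top', 'barrel_post') 6 [0.6252 0.0549 0.0714] 0.2018899116113415
('top', 'lock_post') 6 [0.6109 0.0814 0.0591] 0.7559506472553146
('scene', 'barrel_post') 6 [0.6201 0.0591 0.0661] 0.2218307526298126
('scene', 'lock_post') 6 [0.6116 0.0767 0.0567] 0.6348190695572957
23.5667
```

View pics/crop4.png

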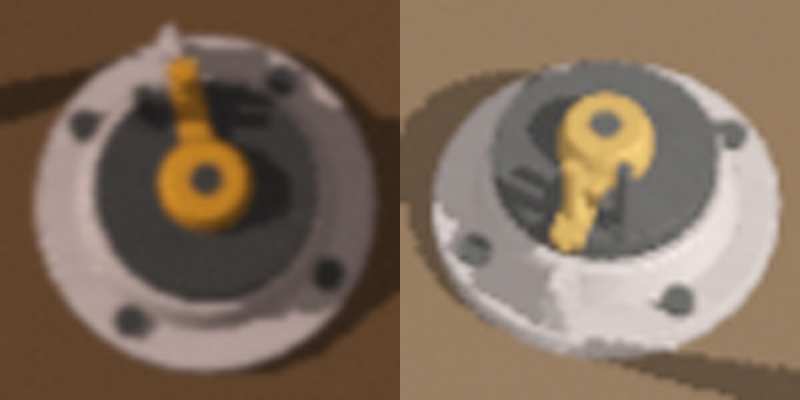

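```bash
python3 -c "
from plant import r
print(r.sign_off())"
```

```text
the job is handed in; nothing more can be done
None
```

I turned the barrel to the index rib, drove the lock ring home and nipped it up with 30 N of grip, then let go and handed the job in at about 24 s. The last camera check put the arm within about 0.03 rad of the rib; the hand-in gave no verdict.

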